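# Push the drive roller up the test stand's ramp into its seat

### The job

Push the black drive roller up the ramp of the test stand, over the crest and into the seat against its stop, then leave it there and take the hand away. Only push it from behind with the fingertips, slowly and gently, and stay in touch behind it all the way up the slope so that it never runs free or rolls back; do not pinch it or lift it off the stand. Leave the steel sleeve, the screwdriver and the jar where they are.

Things in the scene. Friction and masses are not known exactly. Their poses are not given: they have to be found in the camera images.
- stand: Bare-metal test stand. Origin: on the bench surface (z = 0) on the ramp's centre line; local x across the ramp, +y uphill, z up. Along local y: level foot, 12 mm high, from -130 to -60 mm; straight slope (9.7 degrees) up to the crest at +80; seat; stop; grey gauge box +118 to +190, 72 mm high, its knob 82. Deck 124 mm wide, side rails 6 mm thick standing 12 mm above it.
- foot_edge (a point): Middle of the stand's lower end, on top of a 4 mm high, 8 mm wide lip there: 134 mm downhill of the stand's origin, 16 mm above the bench. Above the lip this end is open, so that fingers can come in behind the roller. Push at the roller's middle, or with two spread fingertips either side of it: pushed well off its middle it slews and jams between the rails.
- crest (a point): Middle of the crest where the slope ends: 80 mm uphill of the stand's origin, 36 mm above the bench. Just beyond it the deck steps down 5 mm to the level seat, 31 mm above the bench and 38 mm long up to the stop.
- stop (a point): Middle of the foot of the upright stop face, at the end of the seat: 118 mm uphill of the stand's origin, 31 mm above the bench. The face rises another 31 mm.
- roller: Smooth hard black roller with grey end bands and stripes: cylinder 44 mm across, 120 mm long, steel stub 12 by 10 mm at each end, about 0.3 kg. Origin at its centre, x along its axis. Starts across the foot. On the slope it rolls back when let go. Once a little past the crest it drops by itself into the seat and stays: centre 53 mm high, 94 to 96 mm uphill of the stand's origin.
- sleeve: Bystander: bare steel sleeve standing upright on the bench beside the stand, 36 mm in diameter, 40 mm high. Origin at the centre of its underside.
- driver: Bystander: screwdriver with a black handle lying on the bench beside the stand. Origin under its middle.
- jar: Bystander: small white jar with a black lid standing upright on the bench beside the stand, 44 mm in diameter, 55 mm high. Origin at the centre of its underside.
There are look-alikes about, which are no part of the job. Leave any white look-alike of the roller alone.

How it is judged:
By the outcome, as a careful person would: the job done as asked, in the order asked, and still so for the second after the job is handed in, with the robot touching nothing.
It also fails if it takes over 43 s, if anything falls off the work surface, if the arm or the gripper's body presses on something with over 40 N, if the wrist force passes 120 N, or if a joint passes its speed limit or range.

### The arm

A 6-joint arm with a two-finger parallel gripper is mounted at the origin on the work surface. World frame = base frame: x ahead of the robot, y to its left, z up, the work surface at z = 0. Lengths are in m, angles in rad, forces in N, time in s.
With the tool pointing down it reaches from about 0.15 to 0.775 m from the base axis. Payload 6.1 kg.
Tool frame: the origin (TCP) lies at the very end of the fingers, on their centre line; the grasp point (between the pads) lies 19 mm behind it; z points along the fingers, y is the direction in which the jaws open and shut (so a half turn about z gives the same grasp; the last joint's range is limited). The gripper opens to 85 mm and grips with 20 to 120 N. Pads are 22 mm wide; open, the fingers measure 114 mm over their backs; the gripper's body (76 mm by 85 mm) begins 54 mm behind the grasp point. The pads swing forward as they close: fully open they stand 13 mm farther back than shut.
Start: joints at [-1.22, 0.126, -0.04, 1.405, 0, 1.571], TCP at [0.18, -0.493, 0.231] pointing down, gripper open.
Joint ranges: [-2.72, 2.72], [-0.95, 1.95], [-1.27, 1.35], [-1.78, 2.02], [-1.46, 1.47], [-3.14, 3.14]. Speed limits (rad/s): [2.39, 2.39, 3.01, 3.14, 3.14, 3.14].

### API

Orientations are given as a rotation vector (axis times angle).
In Python, from rig import * gives the robot as it stands.
- The arm moves only by the shell command python3 -m crank 'ROWS' [FORCE]. ROWS is JSON, a list of rows, each a list of 3 entries, a list of its own where there are three numbers: the shift along the tool's x, y, z in cm, then the turn, a rotation vector about the tool's x, y, z in units of 8 degrees (1.0 is 8 degrees), then the gripper's target within -1 to 1 (shut at 1, half-way at 0, fully open at -1). In form: [[[x, y, z], [rx, ry, rz], claw], ...]. A call has exactly 8 rows; each row is the pose to reach, as a shift and turn from the pose commanded when the call began, along the tool's axes at that moment; what a row does not reach only later rows make up. A row lasts 1/8 s, in which the tool goes at most 62.5 mm and 10.7 degrees, less where a joint would pass 70% of its speed; a pose out of reach is approached as far as the arm can. A call with a gripper value outside its range is refused whole. The fingers move at their own pace and stop on an object; FORCE is the grip in N (left out, the last holds). Time passes only in rows, so rows that repeat a pose let the fingers close, or fill a call up. It gives the time, the measured TCP pose, the force and the opening at its end, in the units of the state.
- observe(): the state, without advancing time (a new reading comes with each control period).
- camera(name): name is "scene" or "top" or "wrist"; returns (picture, depth): 480x640x3 uint8, red, green, blue; 480x640 float32, m along the optical axis (not along the pixel's ray), 0 where there is no reading.
- camera_model(name): a dict with "camera_matrix" (3x3 intrinsics, pixels), "extrinsics" (4x4, takes a point from camera to world coordinates); the wrist camera has in their place "hand_eye" (4x4, takes a point from camera to tool coordinates, whose origin is the TCP and whose axes are the flange's). Camera axes: x right, y up, looking along -z (the intrinsics and any distortion apply to the point x, -y, -z); pixel columns grow to the right and rows downward; lengths in m; the calibration is good to about 2 mm. A picture is of the moment at which its call begins: read the wrist's pose just before it. camera_model takes no time and is no camera call.
- job_done(): hands the job in, once; it reports no verdict.
The state is a dict: "time": time; "joint_pos": joint angles; "dq": joint speeds; "tau": joint torques, N m; "tool_pos": TCP position; "ee_rot": TCP orientation; "contact_force": force on the tool from outside, world axes, zero at the start; "wrist_torque": the same for the moment, N m; "opening": finger opening in m.
Only numpy, scipy, OpenCV 4.12 (cv2) and the standard library are available. Lean on these libraries where they do the work, as an engineer would, in place of code of your own. Each camera call takes 0.05 s, during which the arm holds its last target. There are 200 camera calls.

## Working session

There is one attempt and no reset: what is moved stays moved. The work goes in short steps, Python scripts to look and compute and a shell command to move; the robot and the scene stay as the last step left them, time stands still between calls to the robot, and variables do not carry over. Pictures are saved under pics/ and viewed, about 8 in all and at most 12, crops included, and the job is handed in when it is done.

```bash
ls; mkdir -p pics; python3 - <<'E'
from rig import *
import cv2,numpy as np
s=observe();print(s)
for n in("top","scene"):
    p,d=camera(n);cv2.imwrite(f"pics/{n}0.png",p[:,:,::-1]);np.save(f"pics/{n}0d.npy",d)
    m=camera_model(n);print(n,{k:np.round(v,4).tolist() if not isinstance(v,str) else v for k,v in m.items()})
E
```

```text
pics
{'time': 0.0, 'joint_pos': array([-1.22002556e+00,  1.26395694e-01, -4.06211710e-02,  1.40538876e+00,
       -7.90802174e-06,  1.57078951e+00]), 'dq': array([-7.12427559e-04,  7.64363439e-04,  4.55300455e-04, -8.06033557e-04,
        7.88120753e-05, -1.75747987e-04]), 'tau': array([-1.64703317e-03, -4.35914254e+01,  3.52924526e+01,  1.72280904e-02,
       -1.56876895e-04,  6.46609379e-06]), 'tool_pos': array([ 0.18025916, -0.49264979,  0.23051421]), 'ee_rot': array([-3.09183779e+00, -5.47903317e-01,  4.53079095e-04]), 'contact_force': array([-0.27524011, -0.24363606,  0.10528266]), 'wrist_torque': array([-0.01131118,  0.01519451, -0.0585985 ]), 'opening': 0.08531856270896979}
top {'camera_matrix': [[579.9307, 0.0, 315.3316], [0.0, 579.9307, 240.5336], [0.0, 0.0, 1.0]], 'extrinsics': [[0.0007, 0.9902, -0.1399, 0.4584], [-1.0, 0.0, -0.005, -0.0082], [-0.0049, 0.14, 0.9901, 0.8959], [0.0, 0.0, 0.0, 1.0]]}
scene {'camera_matrix': [[459.4116, 0.0, 319.0486], [0.0, 459.4116, 240.0319], [0.0, 0.0, 1.0]], 'extrinsics': [[0.2889, -0.803, 0.5213, 0.9238], [0.9573, 0.2401, -0.1608, -0.0999], [0.004, 0.5455, 0.8381, 0.6096], [0.0, 0.0, 0.0, 1.0]]}
```

View pics/top0.png

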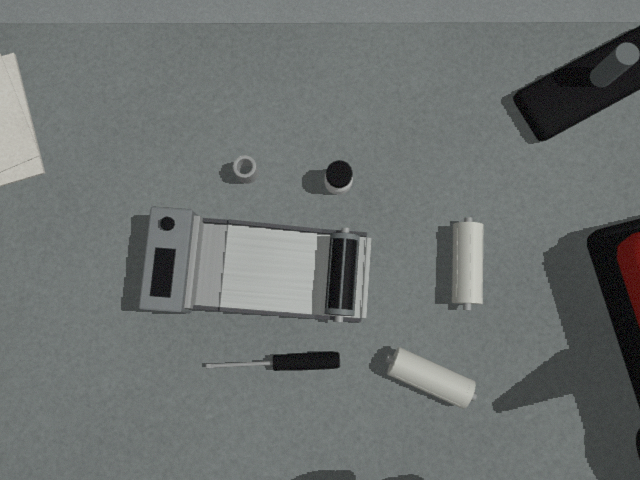

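View pics/scene0.png

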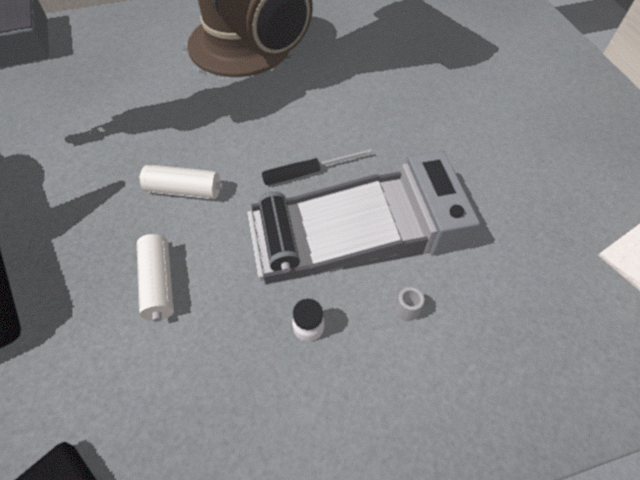

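The top view shows the stand with the gauge box at left (165,260), the roller across the foot at (343,273) and the lip at (366,277), so uphill is about world +y. The jar is at (340,175), the sleeve at (244,167) and the screwdriver at (275,362). The white look-alikes are at (467,262) and (432,377).

```bash
cat > h.py <<'E'
import cv2,numpy as np
from rig import *
def world(n,d):
    m=camera_model(n);K=np.array(m["camera_matrix"]);E=np.array(m["extrinsics"])
    v,u=np.mgrid[:480,:640]
    P=np.stack([(u-K[0,2])/K[0,0]*d,-(v-K[1,2])/K[1,1]*d,-d],-1)
    return P@E[:3,:3].T+E[:3,3]
def onplane(n,u,v,z):
    m=camera_model(n);K=np.array(m["camera_matrix"]);E=np.array(m["extrinsics"])
    r=E[:3,:3]@np.array([(u-K[0,2])/K[0,0],-(v-K[1,2])/K[1,1],-1]);return E[:3,3]+r*(z-E[2,3])/r[2]
E
python3 - <<'E'
from h import *
for n,box in(("top",(120,190,380,335)),("scene",(240,140,490,290))):
    d=np.load(f"pics/{n}0d.npy");p=cv2.imread(f"pics/{n}0.png");W=world(n,d);Z=W[...,2]
    R=np.zeros(Z.shape,bool);R[box[1]:box[3],box[0]:box[2]]=1
    print(n,"bench z",np.median(Z[(d>0)&~R][::50]))
    g=R&(Z>.066)&(Z<.077)&(d>0);
    g=cv2.morphologyEx(g.astype(np.uint8),cv2.MORPH_OPEN,np.ones((3,3)))>0
    r=cv2.minAreaRect(W[g][:,:2].astype(np.float32)*1000);print("gauge top",g.sum(),r,cv2.boxPoints(r).round(1).tolist())
    hsv=p.max(2);k=R&(hsv<60)&(d>0)&(Z>.03)&(Z<.064)
    c,l,st,ce=cv2.connectedComponentsWithStats(k.astype(np.uint8))
    for i in range(1,c):
        if st[i,4]>200:
            q=W[l==i];print("dark",st[i],ce[i].round(),q.mean(0).round(4),q[:,2].max(),cv2.minAreaRect(q[:,:2].astype(np.float32)*1000))
for n,pts in(("top",{'lip':((366,277),.016),'lipends_a':((370,238),.016),'lipends_b':((364,318),.016),'jar':((340,175),.055),'sleeve':((245,166),.04),'drv_handle':((307,361),.02),'stubtop':((346,230),.034),'stubbot':((339,319),.034)}),):
    for k,((u,v),z) in pts.items(): print(k,onplane(n,u,v,z).round(4))
d=np.load("pics/top0d.npy");W=world("top",d)
for u in range(194,372,4):print(u,W[272+0*u,u].round(4).tolist(),end=' ')
E
```

```text
top bench z -0.0003149960442576649
gauge top 4287 ((549.35791015625, 210.99424743652344), (62.65912628173828, 149.86451721191406), 85.87230682373047) [[472.3999938964844, 185.10000610351562], [621.7999877929688, 174.39999389648438], [626.4000244140625, 236.8000030517578], [476.8999938964844, 247.60000610351562]]
dark [325 237  19  72 894] [334. 273.] [ 0.5305 -0.0316  0.0506] 0.05858783206878437 ((531.442138671875, -31.264598846435547), (19.47968292236328, 105.61088562011719), 85.68061065673828)
dark [342 239  15  71 733] [349. 274.] [ 0.5283 -0.053   0.0524] 0.059687899101657504 ((528.9326171875, -53.2221794128418), (16.064212799072266, 101.98734283447266), 85.65169525146484)
scene bench z -0.0018086684256212182
gauge top 3010 ((551.7891235351562, 209.81109619140625), (62.55096435546875, 150.2803192138672), 85.12881469726562) [[474.29998779296875, 185.0], [624.0, 172.3000030517578], [629.2999877929688, 234.60000610351562], [479.6000061035156, 247.39999389648438]]
dark [274 197  21  54 445] [284. 223.] [ 0.5327 -0.0343  0.0515] 0.05618893757840171 ((530.673583984375, -34.188682556152
[... 1112 characters left out ...]
78 [0.5339, 0.0526, 0.0214] 282 [0.5338, 0.0465, 0.0229] 286 [0.5341, 0.0406, 0.0195] 290 [0.5341, 0.0346, 0.0195] 294 [0.5341, 0.0285, 0.0195] 298 [0.5343, 0.0225, 0.0175] 302 [0.5344, 0.0165, 0.0159] 306 [0.5347, 0.0105, 0.0131] 310 [0.5345, 0.0043, 0.0153] 314 [0.5345, -0.0018, 0.0153] 318 [0.5351, -0.0078, 0.008] 322 [0.535, -0.014, 0.0097] 326 [0.5346, -0.02, 0.0133] 330 [0.5316, -0.0254, 0.0484] 334 [0.5314, -0.0312, 0.0511] 338 [0.5311, -0.037, 0.054] 342 [0.5309, -0.0427, 0.0565] 346 [0.5309, -0.0485, 0.0568] 350 [0.5313, -0.0545, 0.052] 354 [0.5319, -0.0608, 0.0448] 358 [0.5348, -0.0689, 0.012] 362 [0.5345, -0.0748, 0.0147] 366 [0.5344, -0.0808, 0.0162] 370 [0.536, -0.0885, -0.0018]
```

```bash
cat >> h.py <<'E'
from scipy.spatial.transform import Rotation as Rot
U=np.array([.080,.9968,0]);U/=np.linalg.norm(U);O=np.array([.5265,-.0820,0])+.134*U
X=np.array([U[1],-U[0],0])
def loc(p): p=np.asarray(p)-O; return np.round(1000*np.array([p@X,p@U,p[2]]),1)
def wor(a,b,z): return O+(a*X+b*U)/1000+np.array([0,0,z/1000])
E
python3 - <<'E'
from h import *
s=observe();R=Rot.from_rotvec(s["ee_rot"]).as_matrix();print(R.round(3))
Z=np.array([0,0,-1.])
for sg in(1,-1):
    x=sg*U;T=np.stack([x,np.cross(Z,x),Z],1)
    print(sg,"turn units",np.rad2deg(Rot.from_matrix(R.T@T).as_rotvec())/8)
print("roller",loc([.5299,-.0444,.034]),"here",loc(s["tool_pos"]))
for b,z in((-155,150),(-150,60),(-140,21)): print(b,z,wor(0,b,z).round(4),"shift cm",((wor(0,b,z)-s["tool_pos"])@R*100).round(2))
E
```

```text
[[ 0.939  0.344 -0.   ]
 [ 0.344 -0.939  0.001]
 [ 0.    -0.001 -1.   ]]
1 turn units [-8.98478701e-03 -6.01229351e-03 -8.16402579e+00]
-1 turn units [-6.76640741e-03  1.01117368e-02  1.43359699e+01]
roller [  0.4 -96.2  34. ] here [-312.2 -571.1  230.6]
-155 150 [ 0.5248 -0.1029  0.15  ] shift cm [ 45.75 -24.75   8.1 ]
-150 60 [ 0.5252 -0.0979  0.06  ] shift cm [ 45.96 -25.19  17.1 ]
-140 21 [ 0.526 -0.088  0.021] shift cm [ 46.37 -26.1   21.  ]
```

```bash
python3 -m crank '[[[3,-1.5,0.3],[0,0,-0.5],0],[[9,-5,1],[0,0,-1.5],0],[[15,-8,2],[0,0,-2.6],0],[[21,-11.2,3.2],[0,0,-3.7],0],[[27,-14.5,4.4],[0,0,-4.8],0],[[33,-18,5.6],[0,0,-6],0],[[39,-21.2,6.8],[0,0,-7.1],0],[[44,-24,7.8],[0,0,-8.16],0]]' 20
python3 - <<'E'
from h import *
s=observe();R=Rot.from_rotvec(s["ee_rot"]).as_matrix();print(R.round(3),loc(s["tool_pos"]),s["opening"])
E
```

```text
time: 1.1
tool_pos: [0.4886, -0.1417, 0.159]
ee_rot: [2.304, 2.136, -0.0]
contact_force: [1.2, -1.6, -0.1]
opening: 0.0425
[[ 0.075  0.997 -0.   ]
 [ 0.997 -0.075 -0.   ]
 [-0.    -0.    -1.   ]] [ -33.  -196.5  159. ] 0.04245327518833852
```

```bash
python3 -m crank '[[[0.5,0.4,0.5],[0,0,0],0],[[1,0.8,1.5],[0,0,0],0],[[1.2,1.3,3],[0,0,0],0],[[1.2,1.3,4.5],[0,0,0],0],[[1.2,1.3,6],[0,0,0],0],[[1.2,1.3,7.5],[0,0,0],0],[[1.2,1.3,8.5],[0,0,0],0],[[1.2,1.3,9],[0,0,0],0]]'
python3 - <<'E'
from h import *
s=observe();R=Rot.from_rotvec(s["ee_rot"]).as_matrix();print(R.round(3),loc(s["tool_pos"]),s["opening"])
H=np.array(camera_model("wrist")["hand_eye"]);print(H.round(3))
p,d=camera("scene");cv2.imwrite("pics/scene1.png",p[100:320,180:500,::-1].repeat(2,0).repeat(2,1))
E
```

```text
time: 2.1
tool_pos: [0.5013, -0.1326, 0.0688]
ee_rot: [-2.309, -2.13, 0.001]
contact_force: [-0.2, -0.5, 0.6]
opening: 0.0424
[[ 0.081  0.997 -0.001]
 [ 0.997 -0.081  0.   ]
 [ 0.    -0.001 -1.   ]] [ -21.1 -186.4   68.8] 0.04235543569701241
[[-0.001  0.945  0.326  0.084]
 [ 1.     0.     0.001  0.001]
 [ 0.001  0.326 -0.945 -0.141]
 [ 0.     0.     0.     1.   ]]
```

View pics/scene1.png

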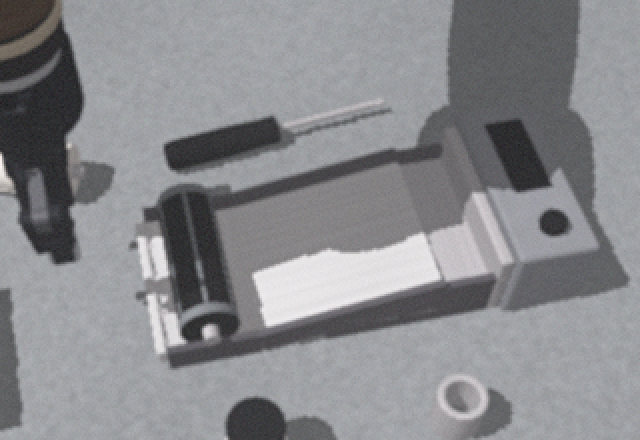

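The crop shows the fingers at (45,230), behind and to one side of the foot. The roller is still across the foot at (200,265) and undisturbed. The hand has stopped short of the commanded pose, so I'm correcting from the measured one.

```bash
python3 -m crank '[[[1,0.7,0],[0,0,0],0],[[2,1.4,0.5],[0,0,0],0],[[3,2.1,1.5],[0,0,0],0],[[3.6,2.1,2.5],[0,0,0],0],[[3.6,2.1,3.5],[0,0,0],0],[[3.6,2.1,4.2],[0,0,0],0],[[3.6,2.1,4.2],[0,0,0],0],[[3.6,2.1,4.2],[0,0,0],0]]'
cat > st.py <<'E'
from h import *
s=observe();print("loc",loc(s["tool_pos"]),"F",np.round([s["contact_force"]@X,s["contact_force"]@U,s["contact_force"][2]],2),"yaw",np.rad2deg(np.arctan2(*Rot.from_rotvec(s["ee_rot"]).as_matrix()[:2,0])).round(2),"dq",abs(s["dq"]).max().round(3),s["time"])
E
python3 st.py
```

```text
time: 3.15
tool_pos: [0.5255, -0.0987, 0.0278]
ee_rot: [2.309, 2.129, 0.0]
contact_force: [0.8, -0.0, -0.6]
opening: 0.0429
loc [   0.4 -150.7   27.8] F [ 0.8   0.04 -0.6 ] yaw 4.65 dq 0.005 3.15
```

```bash
python3 -m crank '[[[0.3,0,0.2],[0,0,0],0],[[0.6,0,0.4],[0,0,0],0],[[0.9,0,0.6],[0,0,0],0],[[1.1,0,0.6],[0,0,0],0],[[1.3,0,0.6],[0,0,0],0],[[1.4,0,0.6],[0,0,0],0],[[1.4,0,0.6],[0,0,0],0],[[1.4,0,0.6],[0,0,0],0]]'
python3 st.py; python3 - <<'E'
from h import *
p,d=camera("wrist");cv2.imwrite("pics/w1.png",p[:,:,::-1])
E
```

```text
time: 4.15
tool_pos: [0.5266, -0.0845, 0.0216]
ee_rot: [2.309, 2.13, 0.0]
contact_force: [-0.4, -0.2, 0.2]
opening: 0.0426
loc [   0.3 -136.5   21.6] F [-0.34 -0.28  0.23] yaw 4.63 dq 0.002 4.15
```

View pics/w1.png

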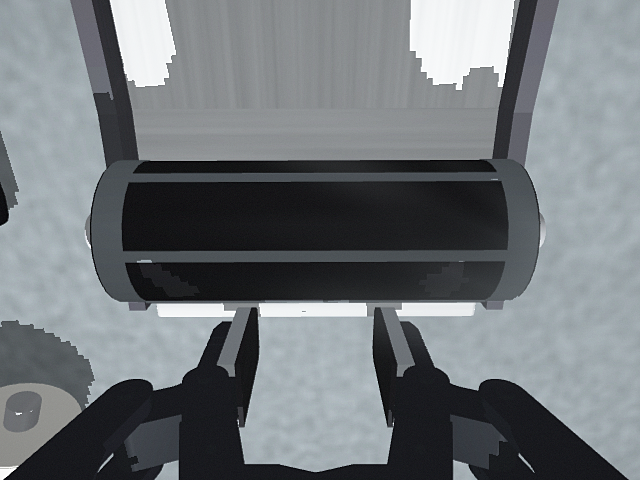

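The wrist view shows the roller square across the foot, with its middle at column 315. The two fingertips are behind it at columns 230 and 385, so they sit symmetrically. I'm starting the slow push.

```bash
python3 -m crank '[[[0.15,0,0],[0,0,0],0],[[0.3,0,0],[0,0,0],0],[[0.45,0,0],[0,0,0],0],[[0.6,0,0],[0,0,0],0],[[0.7,0,0],[0,0,0],0],[[0.8,0,0],[0,0,0],0],[[0.9,0,0],[0,0,0],0],[[1.0,0,0],[0,0,0],0]]'
python3 st.py
python3 -m crank '[[[0.13,0,0],[0,0,0],0],[[0.26,0,0],[0,0,0],0],[[0.39,0,0],[0,0,0],0],[[0.52,0,0],[0,0,0],0],[[0.65,0,0],[0,0,0],0],[[0.78,0,0],[0,0,0],0],[[0.91,0,0],[0,0,0],0],[[1.0,0,0],[0,0,0],0]]'
python3 st.py
cat > rol.py <<'E'
from h import *
import sys
p,d=camera("top");W=world("top",d);L=(W-O)
a=L@X*1000;b=L@U*1000;z=W[...,2]*1000
deck=np.where(b<-60,12,np.where(b<80,12+(b+60)*24/140,31))
m=(d>0)&(abs(a)<58)&(b>-130)&(b<117)&(z>deck+25)&(z<deck+52)
dk=m&(p.max(2)<75)
# ends of roller: the stubs and bands; per-side uphill edge of the body
for lo,hi in((-55,-38),(-8,8),(38,55)):
    k=m&(a>lo)&(a<hi)
    print((lo,hi),k.sum(),"b range",np.percentile(b[k],[2,50,98]).round(1) if k.sum() else None,"zmax",np.percentile(z[k],98).round(1) if k.sum() else None)
if len(sys.argv)>1:cv2.imwrite(sys.argv[1],p[180:340,100:420,::-1].repeat(2,0).repeat(2,1))
E
python3 rol.py
```

```text
time: 5.2
tool_pos: [0.5274, -0.0745, 0.0216]
ee_rot: [2.309, 2.13, -0.0]
contact_force: [0.5, 0.0, 0.8]
opening: 0.0424
loc [   0.3 -126.4   21.6] F [0.48 0.05 0.77] yaw 4.62 dq 0.016 5.2
time: 6.2
tool_pos: [0.5282, -0.0644, 0.0215]
ee_rot: [-2.309, -2.13, 0.0]
contact_force: [-0.1, -0.5, -0.1]
opening: 0.0425
loc [   0.2 -116.4   21.5] F [-0.03 -0.54 -0.05] yaw 4.62 dq 0.014 6.2
(-55, -38) 44 b range [-67.5 -65.  -62.5] zmax 50.8
(-8, 8) 30 b range [-66.7 -64.2 -62.2] zmax 47.5
(38, 55) 0 b range None zmax None
```

```bash
python3 -m crank '[[[0.15,0,0],[0,0,0],0],[[0.3,0,0],[0,0,0],0],[[0.45,0,0],[0,0,0],0],[[0.6,0,0],[0,0,0],0],[[0.75,0,0],[0,0,0],0],[[0.9,0,0],[0,0,0],0],[[1.05,0,0],[0,0,0],0],[[1.2,0,0],[0,0,0],0]]'
python3 st.py
python3 -m crank '[[[0.15,0,0],[0,0,0],0],[[0.3,0,0],[0,0,0],0],[[0.45,0,0],[0,0,0],0],[[0.6,0,0],[0,0,0],0],[[0.75,0,0],[0,0,0],0],[[0.9,0,0],[0,0,0],0],[[1.05,0,-0.03],[0,0,0],0],[[1.2,0,-0.05],[0,0,0],0]]'
python3 st.py
python3 -m crank '[[[0.15,0,-0.03],[0,0,0],0],[[0.3,0,-0.05],[0,0,0],0],[[0.45,0,-0.08],[0,0,0],0],[[0.6,0,-0.1],[0,0,0],0],[[0.75,0,-0.13],[0,0,0],0],[[0.9,0,-0.15],[0,0,0],0],[[1.05,0,-0.18],[0,0,0],0],[[1.2,0,-0.21],[0,0,0],0]]'
python3 st.py;python3 rol.py
```

```text
time: 7.25
tool_pos: [0.5292, -0.0524, 0.0216]
ee_rot: [2.309, 2.13, 0.0]
contact_force: [-0.2, -0.7, 0.2]
opening: 0.043
loc [   0.3 -104.3   21.6] F [-0.11 -0.74  0.19] yaw 4.62 dq 0.024 7.25
time: 8.25
tool_pos: [0.5301, -0.0409, 0.0222]
ee_rot: [2.309, 2.129, -0.001]
contact_force: [-0.6, -4.8, 1.8]
opening: 0.0428
loc [  0.3 -92.8  22.2] F [-0.23 -4.81  1.76] yaw 4.62 dq 0.02 8.25
time: 9.25
tool_pos: [0.5311, -0.0285, 0.0242]
ee_rot: [-2.309, -2.13, 0.0]
contact_force: [-1.0, -3.0, 1.9]
opening: 0.0424
loc [  0.3 -80.3  24.2] F [-0.79 -3.12  1.91] yaw 4.62 dq 0.024 9.25
(-55, -38) 0 b range None zmax None
(-8, 8) 0 b range None zmax None
(38, 55) 0 b range None zmax None
```

```bash
python3 - <<'E'
from h import *
p,d=camera("wrist");cv2.imwrite("pics/w2.png",p[:,:,::-1])
E
```

```text
(no output)
```

View pics/w2.png

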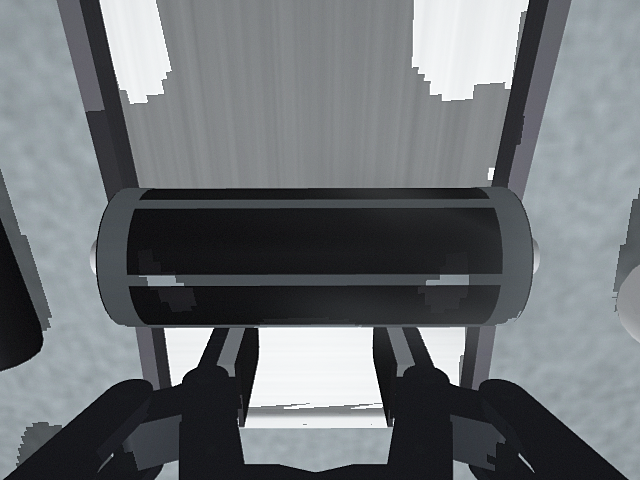

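The roller is square in the view (upper edge at row 188, lower edge at row 326) and both fingertips are touching it. I'm continuing up the slope.

```bash
python3 -m crank '[[[0.17,0,-0.03],[0,0,0],0],[[0.34,0,-0.06],[0,0,0],0],[[0.51,0,-0.09],[0,0,0],0],[[0.68,0,-0.12],[0,0,0],0],[[0.85,0,-0.145],[0,0,0],0],[[1.02,0,-0.175],[0,0,0],0],[[1.19,0,-0.2],[0,0,0],0],[[1.36,0,-0.23],[0,0,0],0]]' >/dev/null; python3 st.py
python3 -m crank '[[[0.17,0,-0.03],[0,0,0],0],[[0.34,0,-0.06],[0,0,0],0],[[0.51,0,-0.09],[0,0,0],0],[[0.68,0,-0.12],[0,0,0],0],[[0.85,0,-0.145],[0,0,0],0],[[1.02,0,-0.175],[0,0,0],0],[[1.19,0,-0.2],[0,0,0],0],[[1.36,0,-0.23],[0,0,0],0]]' >/dev/null; python3 st.py
python3 -m crank '[[[0.17,0,-0.03],[0,0,0],0],[[0.34,0,-0.06],[0,0,0],0],[[0.51,0,-0.09],[0,0,0],0],[[0.68,0,-0.12],[0,0,0],0],[[0.85,0,-0.145],[0,0,0],0],[[1.02,0,-0.175],[0,0,0],0],[[1.19,0,-0.2],[0,0,0],0],[[1.36,0,-0.23],[0,0,0],0]]' >/dev/null; python3 st.py
```

```text
loc [  0.3 -66.7  26.5] F [-0.79 -2.78  2.02] yaw 4.62 dq 0.025 10.35
loc [  0.3 -53.1  28.8] F [ 0.06 -2.5   2.09] yaw 4.62 dq 0.027 11.35
loc [  0.3 -39.5  31.1] F [ 0.19 -3.37  2.1 ] yaw 4.62 dq 0.026 12.35
```

```bash
python3 -m crank '[[[0.17,0,-0.03],[0,0,0],0],[[0.34,0,-0.06],[0,0,0],0],[[0.51,0,-0.09],[0,0,0],0],[[0.68,0,-0.12],[0,0,0],0],[[0.85,0,-0.145],[0,0,0],0],[[1.02,0,-0.175],[0,0,0],0],[[1.19,0,-0.2],[0,0,0],0],[[1.36,0,-0.23],[0,0,0],0]]' >/dev/null; python3 st.py
python3 -m crank '[[[0.17,0,-0.03],[0,0,0],0],[[0.34,0,-0.06],[0,0,0],0],[[0.51,0,-0.09],[0,0,0],0],[[0.68,0,-0.12],[0,0,0],0],[[0.85,0,-0.145],[0,0,0],0],[[1.02,0,-0.175],[0,0,0],0],[[1.19,0,-0.2],[0,0,0],0],[[1.36,0,-0.23],[0,0,0],0]]' >/dev/null; python3 st.py
python3 -m crank '[[[0.17,0,-0.03],[0,0,0],0],[[0.34,0,-0.06],[0,0,0],0],[[0.51,0,-0.09],[0,0,0],0],[[0.68,0,-0.12],[0,0,0],0],[[0.85,0,-0.145],[0,0,0],0],[[1.02,0,-0.175],[0,0,0],0],[[1.19,0,-0.2],[0,0,0],0],[[1.36,0,-0.23],[0,0,0],0]]' >/dev/null; python3 st.py
python3 -m crank '[[[0.17,0,-0.03],[0,0,0],0],[[0.34,0,-0.06],[0,0,0],0],[[0.51,0,-0.09],[0,0,0],0],[[0.68,0,-0.12],[0,0,0],0],[[0.85,0,-0.145],[0,0,0],0],[[1.02,0,-0.175],[0,0,0],0],[[1.19,0,-0.2],[0,0,0],0],[[1.36,0,-0.23],[0,0,0],0]]' >/dev/null; python3 st.py
python3 - <<'E'
from h import *
p,d=camera("wrist");cv2.imwrite("pics/w3.png",p[:,:,::-1])
E
```

```text
loc [  0.3 -25.9  33.4] F [-0.76 -3.47  1.39] yaw 4.62 dq 0.025 13.35
loc [  0.3 -12.3  35.7] F [-0.86 -3.21  2.11] yaw 4.62 dq 0.025 14.35
loc [ 0.4  1.3 38. ] F [-0.21 -3.49  2.78] yaw 4.62 dq 0.025 15.35
loc [ 0.3 14.9 40.3] F [-0.9  -3.39  2.62] yaw 4.62 dq 0.024 16.35
```

View pics/w3.png

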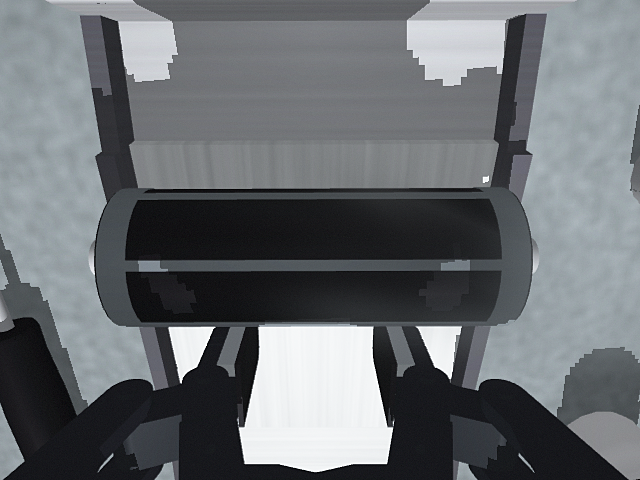

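The roller is still square (edges at rows 188 and 325) and the crest edge is at row 143, about 30 mm ahead. I'm going slower now.

```bash
python3 -m crank '[[[0.17,0,-0.03],[0,0,0],0],[[0.34,0,-0.05],[0,0,0],0],[[0.51,0,-0.08],[0,0,0],0],[[0.68,0,-0.1],[0,0,0],0],[[0.85,0,-0.12],[0,0,0],0],[[1.02,0,-0.14],[0,0,0],0],[[1.19,0,-0.16],[0,0,0],0],[[1.36,0,-0.18],[0,0,0],0]]' >/dev/null; python3 st.py
python3 -m crank '[[[0.15,0,-0.02],[0,0,0],0],[[0.3,0,-0.04],[0,0,0],0],[[0.45,0,-0.06],[0,0,0],0],[[0.6,0,-0.08],[0,0,0],0],[[0.75,0,-0.1],[0,0,0],0],[[0.9,0,-0.12],[0,0,0],0],[[1.05,0,-0.14],[0,0,0],0],[[1.2,0,-0.15],[0,0,0],0]]' >/dev/null; python3 st.py
python3 -m crank '[[[0.1,0,0],[0,0,0],0],[[0.2,0,0],[0,0,0],0],[[0.3,0,0],[0,0,0],0],[[0.4,0,0],[0,0,0],0],[[0.5,0,0],[0,0,0],0],[[0.6,0,0],[0,0,0],0],[[0.7,0,0],[0,0,0],0],[[0.8,0,0],[0,0,0],0]]' >/dev/null; python3 st.py
```

```text
loc [ 0.3 28.5 42.1] F [-0.43 -3.12  2.85] yaw 4.62 dq 0.025 17.4
loc [ 0.3 40.5 43.6] F [-0.28 -2.95  1.72] yaw 4.62 dq 0.022 18.4
loc [ 0.4 48.7 43.5] F [ 0.76 -0.74  0.03] yaw 4.61 dq 0.014 19.4
```

```bash
python3 -m crank '[[[0.08,0,0],[0,0,0],0],[[0.16,0,0],[0,0,0],0],[[0.24,0,0],[0,0,0],0],[[0.32,0,0],[0,0,0],0],[[0.4,0,0],[0,0,0],0],[[0.4,0,0],[0,0,0],0],[[0.4,0,0],[0,0,0],0],[[0.4,0,0],[0,0,0],0]]' >/dev/null; python3 st.py
python3 - <<'E'
from h import *
p,d=camera("wrist");cv2.imwrite("pics/w4.png",p[:,:,::-1])
E
```

```text
loc [ 0.4 52.3 43.6] F [ 0.33 -0.23  0.08] yaw 4.63 dq 0.001 20.4
```

View pics/w4.png

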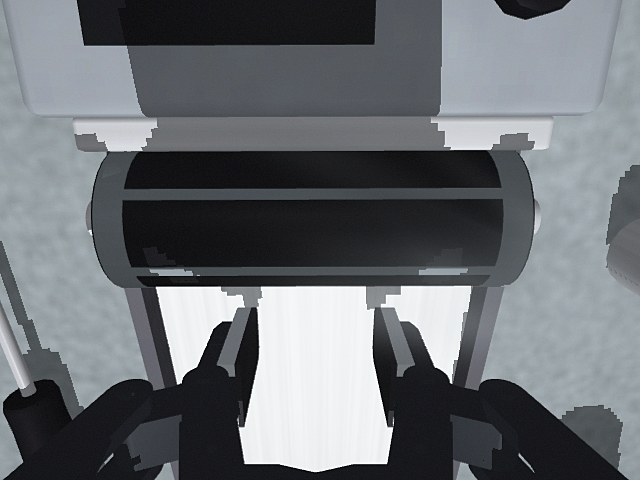

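The roller has dropped into the seat. It is square against the stop (edge at row 151) and there is a gap between it and the fingertips (row 287 against 308). I'm withdrawing back and up.

```bash
python3 -m crank '[[[-0.5,0,-0.1],[0,0,0],0],[[-1.5,0,-0.4],[0,0,0],0],[[-2.5,0,-1.5],[0,0,0],0],[[-3.5,0,-3.5],[0,0,0],0],[[-4.5,0,-6],[0,0,0],0],[[-6,0,-9],[0,0,0],0],[[-8,0,-12],[0,0,0],0],[[-11,0,-14],[0,0,0],0]]' >/dev/null
python3 -m crank '[[[-4,0,-2],[0,0,0],0],[[-8,0,-4],[0,0,0],0],[[-12,0,-5],[0,0,0],0],[[-15,0,-5],[0,0,0],0],[[-17,0,-5],[0,0,0],0],[[-18,0,-5],[0,0,0],0],[[-18,0,-5],[0,0,0],0],[[-18,0,-5],[0,0,0],0]]' >/dev/null; python3 st.py
python3 rol.py; python3 - <<'E'
from h import *
p,d=camera("top");cv2.imwrite("pics/top2.png",p[:,:,::-1])
for k,(u,v,z) in {'jar':(340,175,.055),'sleeve':(245,166,.04)}.items():
    a=cv2.imread("pics/top0.png")[v-30:v+30,u-30:u+30].astype(int);b=p[v-30:v+30,u-30:u+30,::-1].astype(int);print(k,"mean diff",abs(a-b).mean())
E
python3 st.py
```

```text
loc [ 2.000e-01 -2.369e+02  2.335e+02] F [-0.93  1.32 -0.28] yaw 4.57 dq 0.006 22.45
(-55, -38) 335 b range [ 76.8  94.3 115.2] zmax 76.0
(-8, 8) 314 b range [ 77.   94.3 115.7] zmax 76.4
(38, 55) 318 b range [ 77.5  94.2 115.4] zmax 76.9
jar mean diff 10.597037037037037
sleeve mean diff 11.551666666666666
loc [   0.3 -236.8  233.5] F [-0.46  0.8  -0.07] yaw 4.55 dq 0.002 22.55
```

View pics/top2.png

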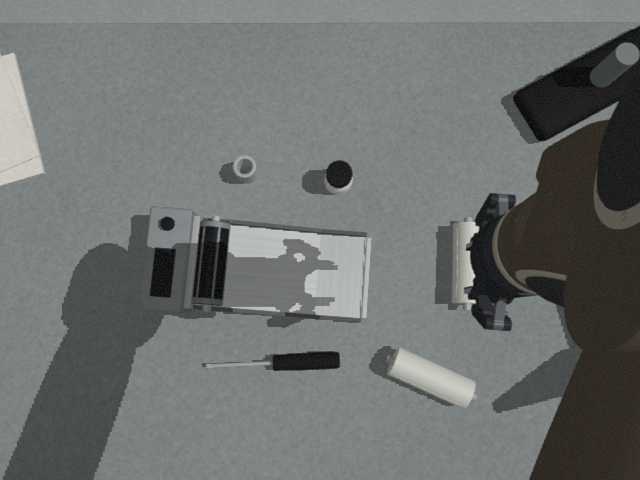

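The roller is seated at (212,262), square across the stand, with its centre about 94–96 mm uphill. The sleeve, jar, driver and white rollers haven't moved, and the hand is well clear. I'm handing the job in.

```bash
python3 -c "
from rig import *
print(job_done())"
```

```text
the job is handed in; nothing more can be done
None
```

The black roller is in the seat against its stop, and the hand is well clear. I handed the job in at about 22.6 s of the 43 s allowed.

- **Push:** I used two half-spread fingertips behind the roller at 8–14 mm/s. At every check up the slope there was a steady contact force of about 3 N; the highest reading was about 5 N, where the slope begins. The wrist views showed the roller square the whole way. It dropped over the crest by itself as the contact force fell to zero, and I backed the fingers away without pinching or lifting it.
- **Roller position:** In the last top view and depth check its centre was about 94–96 mm uphill and its ends were level to within 1 mm.
- **Heights:** The top of the roller read 76–77 mm against an expected 75 mm, which is within calibration and depth noise.
- **Bystanders:** The sleeve, jar, screwdriver and white rollers are at the same pixel positions as at the start. My before/after image difference around the jar and sleeve wasn't near zero (about 11 grey levels). I put that down to image noise and lighting, because their outlines had not moved.
- **Occluded check:** One roller check partway up the slope gave no reading because the hand blocked the top camera, so I used the wrist camera instead.

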